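# Bolt the standards chest shut

### The arm

A 7-joint arm with a two-finger parallel gripper is mounted at the origin on the work surface. World frame = base frame: x ahead of the robot, y to its left, z up, the work surface at z = 0. Lengths are in m, angles in rad, forces in N, time in s.
With the tool pointing down it reaches from about 0.4 to 0.85 m from the base axis. Payload 6.9 kg.
Tool frame: the origin (TCP) lies midway between the tips of the shut fingers; the grasp point (between the pads) lies behind it (ctrl.pinch_z is the z of the grasp point in the tool frame, in m); z points along the fingers, y is the direction in which the jaws open and shut (so a half turn about z gives the same grasp; the last joint's range is limited). The gripper opens to 85 mm and grips with 20 to 120 N. Pads are 22 mm wide; open, the fingers measure 114 mm over their backs; the gripper's body (76 mm by 85 mm) begins 54 mm behind the grasp point. The pads swing forward as they close: fully open they stand 13 mm farther back than shut.
Start: joints at [-1.244, 0.507, -0.238, 1.5, 0.126, 1.149, -0.155], TCP at [0.138, 0.61, 0.231] pointing down, gripper open.
Joint ranges: [-3.08, 3.08], [-0.24, 2.05], [-1.43, 1.35], [0, 2.5], [-1.52, 4.66], [0.17, 1.96], [-2.89, 2.89]. Speed limits (rad/s): [2.39, 2.39, 3.14, 3.14, 3.14, 3.14, 3.14].

### API

Orientations are given as a unit quaternion [w, x, y, z].
In Python, from station import ctrl, get_state, vision, ticket, models gives the robot as it stands. Calls block until the motion is done:
- ctrl.movep(position, orientation): joint-space move of the TCP to a pose.
- ctrl.movel(position, frame=None, max_speed=0.15): straight line of the TCP; frame=None keeps the orientation; max_speed is the mean speed in m/s.
- ctrl.set_joints(angles): joint-space move.
- ctrl.ungrasp() and ctrl.close_gripper(force=None): open the fingers fully, or close them until they stop; force is the grip in N (None keeps the last).
- ctrl.pause(seconds).
- ctrl.ik(position, orientation): joint angles nearest the present ones, or None.
- get_state(): the state.
- vision.grab_frame(name): name is "side" or "top"; returns (picture, depth): 400x640x3 uint8, blue, green, red; 400x640 float32, m along the optical axis (not along the pixel's ray), 0 where there is no reading.
- vision.camera_info(name): a dict with "mtx" (3x3 intrinsics, pixels), "dist_coeffs" ([k1, k2, p1, p2, k3] as OpenCV has them; the pictures are not rectified), "R" (3x3) and "t" (3): a world point X has camera coordinates R X + t. Camera axes: x right, y down, z forward; pixel columns grow to the right and rows downward; lengths in m; the calibration is good to about 2 mm. A picture is of the moment at which its call begins. camera_info takes no time and is no camera call.
A pose or a line that the arm cannot do raises ctrl.Unreachable and nothing moves.
- ticket.close_job(): hands the job in, once; it reports no verdict.
Trained networks look in the newest picture that a camera, given by its name, has taken for a name from the list of things; names that differ only in an ending like _2 or _b are one class to them, and where a whole thing is asked for, a point or a joint stands for the part that bears it (a point fixed in the world has none). Each returns a list of dicts, best first, with "p" (0 to 1); they miss things now and then, are a little off and sometimes report something else, mostly with a low value. They report only what shows in the picture. A call takes as long as a camera call.
- models.recognise(camera, target): "point" ([column, row] in pixels, amid what is visible of it).
- models.masks_of(camera, target): "mask" (400x640 bool, what is visible of it) and "point" ([column, row] in pixels, amid what is visible of it).
The state is a dict: "time": time; "qpos": joint angles; "qd": joint speeds; "tau": joint torques, N m; "tcp_pos": TCP position; "eef_rot": TCP orientation; "contact_force": force on the tool from outside, world axes, zero at the start; "wrist_torque": the same for the moment, N m; "width": finger opening in m.
Only numpy, scipy, OpenCV 4.12 (cv2) and the standard library are available. Lean on these libraries where they do the work, as an engineer would, in place of code of your own. Each camera call takes 0.05 s, during which the arm holds its last target.

### The job

The lid of the white standards chest is closed but not bolted. Slide the spring-loaded bolt on its top across until you feel it come up against its stop, then swing its handle down into the notch so that it stays locked there, and let go. Work by feel and gently, without forcing the bolt against its guide, and leave the things standing round the chest alone.

Things in the scene. Friction and masses are not known exactly. Their poses are not given: they have to be found in the camera images.
- chest: Fixed white steel chest on the bench, 240 (its x) x 310 (its y) x 95 mm high, origin at the centre of its underside. The top is a grey lid with a steel barrel bolt in the middle. The bolt slides to the chest's +y, its handle swings down to the chest's +x. On the bolt's axis stand two bearing blocks (y = -77, +54 mm; 46 mm above the lid) and a staple for the bolt's tip (y = +100 mm, 50 mm).
- guide_wall (a point): On the guide: an upright steel wall at the chest's x = +16 to +22 mm, 60 mm high above the lid, beside the whole travel of the handle; beside it the handle cannot turn past about 0.4 rad. Fixed point on its top edge, at the chest's y = -45 mm. Near its far end the wall is cut by the notch, 11 mm wide along y, open at the top. Lightly fixed: pushing the bolt at it with over 18 N is forcing.
- stop_zone (a point): Fixed point on the bolt's axis, 47 mm from bolt_axis: the middle of where the handle may meet its stop, a cross wall as high as the guide just beyond the notch; its face is the notch's far side. It differs from chest to chest: the shank meets it after 31 to 62 mm of slide; it must be felt. With the shank against the stop or up to 3 mm short of it, the handle swings down through the notch.
- bolt_axis (a point): Point on the bolt's axis where the handle stands at zero slide: 129 mm above the bench (34 mm above the lid), at x = 0, y = -35 mm of the chest. The axis runs level through it along the chest's y. It does not move with the bolt; axes as the chest's.
- ball (a point): Centre of the black ball, 22 mm across, at the end of the handle, 62 mm from the bolt's axis on a straight steel shank 8 mm thick. The place to take hold or push; pinched lightly by fingers closing along the chest's y it can pivot as it swings, squeezed hard it hardly pivots. Moves with the bolt. With the handle fully down it is 34 mm above the lid and 62 mm to the chest's +x of the axis.
- bolt: The bolt: steel rod 12 mm thick, 173 mm long along the chest's y, with the handle. Origin on the axis at the foot of the handle, z along the handle, y along the rod. A spring holds it back at zero slide at the start.
- bolt_slide (a joint): Slide of the bolt along the chest's +y in m, 0 = held back. The spring pushes back with about 5 N at 0, rising evenly to 7.7 N at 62 mm, plus 1 N of friction. Let go before the handle is in the notch, the bolt runs back; in the notch it springs back up to 3 mm onto the notch's near side, which holds it.
- bolt_turn (a joint): Turn of the handle about the bolt's axis in rad: 0 = straight up, positive = down to the chest's +x, 1.57 = level, fully down (dead stop). At the start -0.5 to 0. Past 0.7 the shank is inside the notch, which holds the bolt. The handle stays where it is left; turning takes about 0.08 N m (1.5 N at the ball).
- jar_mid (a point): Centre (half-way up) of a loose brown glass jar, 56 mm across, 85 mm high. To be left alone.
- beaker_mid (a point): Centre (half-way up) of a loose empty glass beaker, 66 mm across, 80 mm high. To be left alone.
- carton_mid (a point): Centre (half-way up) of a loose small cardboard carton, 50 x 75 x 30 mm. To be left alone.

How it is judged:
On the way, in this order (a step that is already met when the one before it is completed fails the run):
1. the bolt is slid across, its handle still up (value of joint bolt_slide above 0.024 m and value of joint bolt_turn below 0.6 rad).
2. the handle is swung down in the notch (value of joint bolt_slide above 0.024 m and value of joint bolt_turn above 1.25 rad), for 0.2 s.
At the end, for the whole second after the job is handed in: The bolt is across (slid more than 24 mm, held by the notch), its handle is down in the notch (turned to more than 1.25 rad from upright; fully down is 1.57), let go and at rest (all of step 2 and linear speed of bolt below 0.01 m/s); the robot touches nothing.
It fails at once if the bolt is forced against the guide (more than 18 N) (contact force between bolt and chest above 18 N).
It fails at once if the jar is disturbed (moved more than 15 mm) (distance of jar_mid from where it was at the start of the episode above 0.015 m).
It fails at once if the beaker is disturbed (moved more than 15 mm) (distance of beaker_mid from where it was at the start of the episode above 0.015 m).
It fails at once if the carton is disturbed (moved more than 15 mm) (distance of carton_mid from where it was at the start of the episode above 0.015 m).
It also fails if it takes over 56 s, if anything falls off the work surface, if the arm or the gripper's body presses on something with over 40 N, if the wrist force passes 120 N, or if a joint passes its speed limit or range.

## Working session

There is one attempt and no reset: what is moved stays moved. The work goes in short steps, each a Python script; the robot and the scene stay as the last script left them, time stands still between calls to the robot, and variables do not carry over. Pictures are saved under pics/ and viewed, and the job is handed in when it is done.

```bash
ls; mkdir -p pics; python3 - <<'E'
from station import ctrl, get_state, vision, ticket, models
import cv2,numpy as np
for n in ("side","top"):
    im,d=vision.grab_frame(n); cv2.imwrite(f"pics/{n}0.png",im); np.save(f"pics/{n}0.npy",d)
    i=vision.camera_info(n); print(n,i)
    for t in ["chest","ball","bolt","guide_wall","stop_zone","bolt_axis","jar_mid","beaker_mid","carton_mid"]:
        r=models.recognise(n,t); print(t,[(np.round(x["point"],1).tolist(),round(float(x["p"]),2)) for x in r[:3]])
s=get_state(); print(s, ctrl.pinch_z)
E
```

```text
pics
side {'mtx': array([[378.55043167,   0.        , 317.92707222],
       [  0.        , 378.55043167, 203.76413498],
       [  0.        ,   0.        ,   1.        ]]), 'dist_coeffs': array([-0.01522161,  0.        ,  0.        ,  0.        ,  0.        ]), 'R': array([[-0.90626719, -0.42267862, -0.00475031],
       [-0.20708425,  0.45375116, -0.86673295],
       [ 0.36850494, -0.78450792, -0.49874987]]), 't': array([0.55360736, 0.2022827 , 0.67632689])}
chest [([356.4, 231.6], 0.97), ([310.7, 311.5], 0.73)]
ball [([370.0, 185.3], 0.61)]
bolt [([368.2, 187.5], 0.8), ([353.5, 232.5], 0.33)]
guide_wall [([353.5, 232.8], 0.64)]
stop_zone [([353.9, 233.2], 0.6)]
bolt_axis [([354.4, 233.3], 0.85)]
jar_mid [([311.2, 311.3], 0.65)]
beaker_mid [([251.2, 269.8], 0.68), ([369.8, 188.0], 0.38)]
carton_mid [([400.5, 188.3], 0.5)]
top {'mtx': array([[385.29318928,   0.        , 317.76927853],
       [  0.        , 385.29318928, 197.08154159],
       [  0.        ,   0.        ,   1.        ]]), 'dist_coeffs': array([-0.07911254,  0.        ,  0.        ,  0.        ,  0.        ]), 'R': array
[... 536 characters left out ...]
': array([-1.24347243,  0.50747756, -0.23759198,  1.50023505,  0.12569822,
        1.14888507, -0.15480978]), 'qd': array([ 6.98760393e-05, -9.75487899e-04, -4.87734595e-04,  1.58651427e-04,
       -3.34129765e-04, -6.45570916e-04, -1.52957681e-03]), 'tau': array([-4.20341312e-04, -6.20343590e+01, -2.18550369e+00, -2.49962783e+01,
        1.38205971e-02,  2.38374974e-03,  4.70409034e-06]), 'tcp_pos': array([0.13752874, 0.60965692, 0.23127652]), 'eef_rot': array([-3.41903950e-06,  1.10703198e-01,  9.93853511e-01, -1.35124675e-05]), 'contact_force': array([0.44128276, 0.73430604, 0.98225315]), 'wrist_torque': array([-0.00535103,  0.02281385, -0.00603771]), 'width': 0.08539815338296732} -0.0187
```

View pics/side0.png

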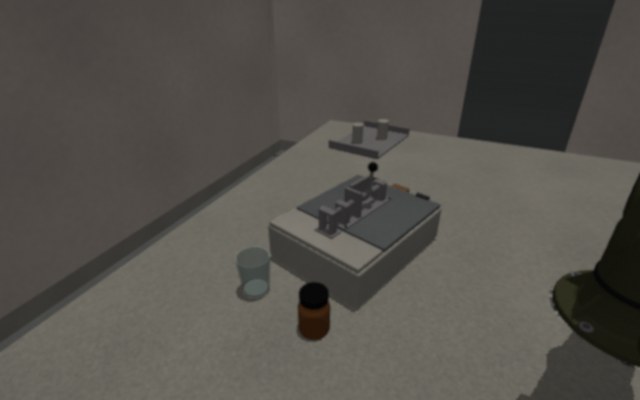

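View pics/top0.png

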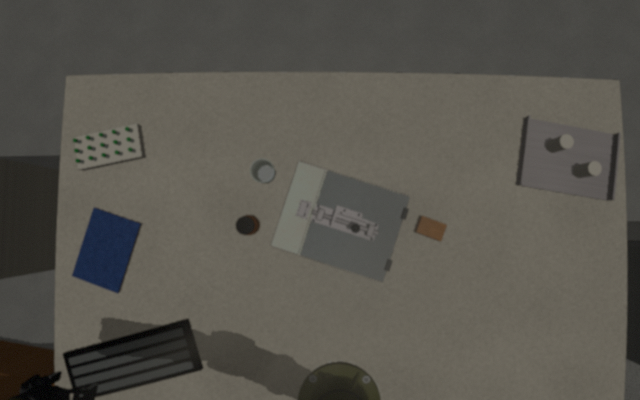

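```bash
cat > h.py <<'E'
import numpy as np,cv2
from station import ctrl, get_state, vision, ticket, models
def cloud(n,d):
    i=vision.camera_info(n); h,w=d.shape
    u,v=np.meshgrid(np.arange(w),np.arange(h))
    p=cv2.undistortPoints(np.stack([u,v],-1).reshape(-1,1,2).astype(float),i["mtx"],i["dist_coeffs"]).reshape(h,w,2)
    c=np.dstack([p*d[...,None],d])
    W=(c-i["t"])@i["R"]
    W[d<=0]=np.nan
    return W
def proj(n,X):
    i=vision.camera_info(n)
    return cv2.projectPoints(np.asarray(X,float).reshape(-1,1,3),cv2.Rodrigues(i["R"])[0],i["t"],i["mtx"],i["dist_coeffs"])[0].reshape(-1,2)
E
python3 - <<'E'
from h import *
for n in("side","top"):
    d=np.load(f"pics/{n}0.npy"); W=cloud(n,d); im=cv2.imread(f"pics/{n}0.png")
    z=W[...,2]; 
    ok=(W[...,0]>.3)&(W[...,0]<.9)&(np.abs(W[...,1])<.4)
    bench=z[ok&(np.abs(z)<.03)]; print(n,"bench",np.median(bench))
    m=ok&(z>.08)&(z<.11)
    k=cv2.connectedComponentsWithStats(m.astype(np.uint8)); b=1+np.argmax(k[2][1:,4]); m=k[1]==b
    P=W[m]; print("lid z",np.median(P[:,2]),len(P))
    r=cv2.minAreaRect(P[:,:2].astype(np.float32)); print(r)
    m2=ok&(z>.105)&(z<.25); 
    P2=W[m2]; print("raised",len(P2),P2.min(0),P2.max(0)); m3=ok&(z>.165)&(z<.25); print(np.round(W[m3],3)[:30], np.argwhere(m3)[:30].tolist())
c=cv2.imread("pics/side0.png")[140:270,250:460]; cv2.imwrite("pics/s0c.png",cv2.convertScaleAbs(cv2.resize(c,None,fx=3.8,fy=3.8,interpolation=2),alpha=1.7))
c=cv2.imread("pics/top0.png")[150:290,260:460]; cv2.imwrite("pics/t0c.png",cv2.convertScaleAbs(cv2.resize(c,None,fx=4,fy=4,interpolation=2),alpha=1.7))
E
```

```text
side bench -0.000884322773676652
lid z 0.09431148644251687 8076
((0.5116963386535645, 0.0043053776025772095), (0.317233681678772, 0.23825480043888092), 72.7464828491211)
raised 1653 [ 0.47529572 -0.08736083  0.10507357] [0.56237257 0.11491833 0.20170293]
[[ 0.503 -0.024  0.2  ]
 [ 0.501 -0.026  0.2  ]
 [ 0.498 -0.022  0.202]
 [ 0.496 -0.025  0.201]
 [ 0.494 -0.025  0.201]
 [ 0.494 -0.03   0.199]
 [ 0.507 -0.025  0.197]
 [ 0.504 -0.021  0.199]
 [ 0.502 -0.022  0.199]
 [ 0.5   -0.022  0.199]
 [ 0.497 -0.022  0.2  ]
 [ 0.496 -0.023  0.2  ]
 [ 0.494 -0.023  0.2  ]
 [ 0.492 -0.025  0.2  ]
 [ 0.491 -0.029  0.198]
 [ 0.505 -0.02   0.197]
 [ 0.503 -0.02   0.197]
 [ 0.501 -0.02   0.198]
 [ 0.499 -0.02   0.198]
 [ 0.497 -0.02   0.198]
 [ 0.495 -0.02   0.199]
 [ 0.493 -0.022  0.198]
 [ 0.491 -0.023  0.198]
 [ 0.49  -0.025  0.198]
 [ 0.508 -0.024  0.192]
 [ 0.505 -0.019  0.195]
 [ 0.503 -0.02   0.195]
 [ 0.499 -0.015  0.198]
 [ 0.498 -0.016  0.197]
 [ 0.496 -0.019  0.197]] [[162, 370], [162, 371], [162, 372], [162, 373], [162, 374], [162, 375], [163, 368], [163, 369], [163, 370], [163, 371], [16
[... 873 characters left out ...]
4]
 [ 0.502 -0.03   0.199]
 [ 0.502 -0.032  0.2  ]
 [ 0.499 -0.016  0.195]
 [ 0.499 -0.018  0.2  ]
 [ 0.499 -0.02   0.202]
 [ 0.499 -0.023  0.2  ]
 [ 0.499 -0.025  0.202]
 [ 0.499 -0.027  0.205]
 [ 0.499 -0.03   0.201]
 [ 0.499 -0.032  0.201]
 [ 0.499 -0.034  0.198]
 [ 0.497 -0.016  0.198]
 [ 0.497 -0.018  0.2  ]
 [ 0.497 -0.02   0.203]] [[224, 354], [224, 355], [224, 356], [225, 352], [225, 353], [225, 354], [225, 355], [225, 356], [225, 357], [225, 358], [226, 351], [226, 352], [226, 353], [226, 354], [226, 355], [226, 356], [226, 357], [226, 358], [227, 351], [227, 352], [227, 353], [227, 354], [227, 355], [227, 356], [227, 357], [227, 358], [227, 359], [228, 351], [228, 352], [228, 353]]
```

View pics/s0c.png

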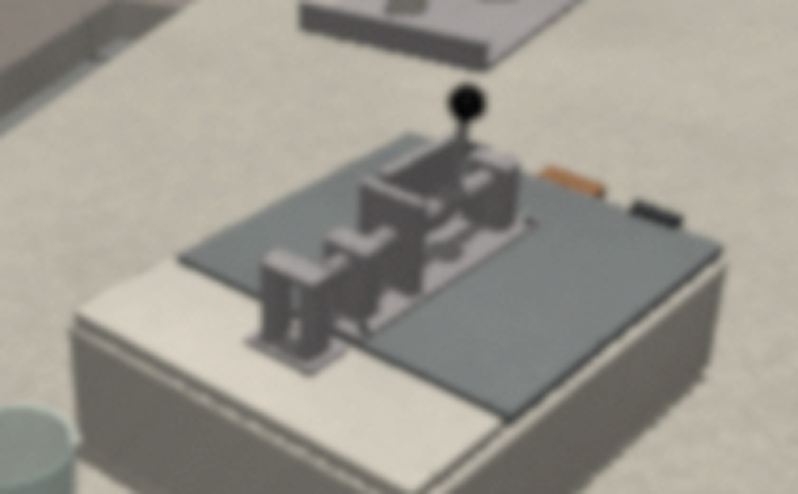

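View pics/t0c.png

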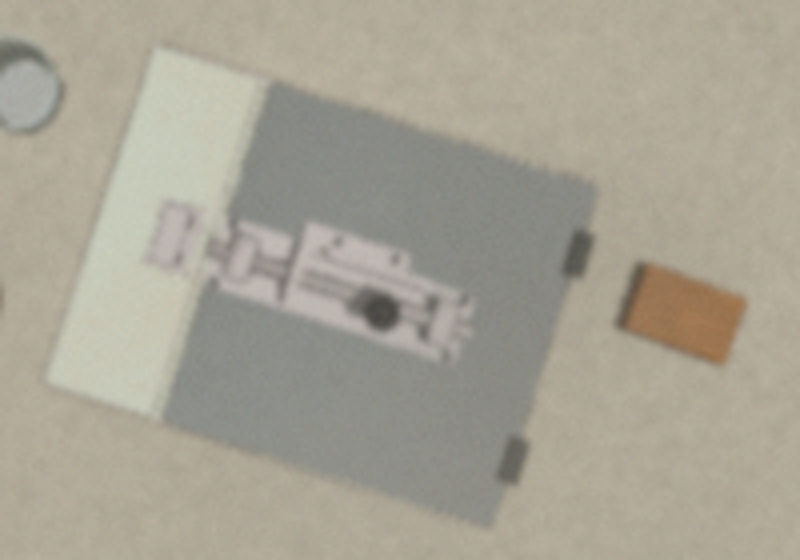

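```bash
cat >> h.py <<'E'
A=np.deg2rad(72.72); CY=np.array([np.cos(A),np.sin(A),0]); CX=np.array([np.sin(A),-np.cos(A),0]); C0=np.array([.512,.0042,0])
def tochest(W): 
    D=W-C0; return np.stack([D@CX,D@CY,D[...,2]],-1)
def fromchest(p): p=np.asarray(p,float); return C0+p[0]*CX+p[1]*CY+np.array([0,0,p[2]])
E
python3 - <<'E'
from h import *
from scipy.optimize import least_squares
for n in("side","top"):
    d=np.load(f"pics/{n}0.npy"); W=cloud(n,d); P=tochest(W)
    x,y,z=np.moveaxis(P,-1,0)
    # lid edges
    m=(abs(z-.095)<.006)
    for k,(a,b) in {"x+":(x,y),"x-":(-x,y),"y+":(y,x),"y-":(-y,x)}.items():
        mm=m&(a<.18)&(a>0)
        out=[]
        for lo in np.arange(-.1,.1,.02):
            s=mm&(b>=lo)&(b<lo+.02)
            if s.sum()>5: out.append(round(float(np.percentile(a[s],99.)),4))
        print(n,k,out)
    m=(z>.168)&(z<.22)&(abs(x)<.06)&(abs(y)<.1)
    Q=P[m]; 
    f=least_squares(lambda c:np.linalg.norm(Q-c,axis=1)-.011,[0,-.035,.185],loss="soft_l1",f_scale=.002)
    print(n,"ball chest",f.x.round(4),len(Q),"world",fromchest(f.x).round(4))
    m=(z>.146)&(z<.165)&(abs(x)<.1)&(abs(y)<.12); Q=P[m]
    print("wall top pts",len(Q)); 
    for lo in np.arange(-.09,.12,.015):
        s=Q[(Q[:,1]>=lo)&(Q[:,1]<lo+.015)]
        if len(s):print(round(lo,3),len(s),np.percentile(s[:,0],[0,25,50,75,100]).round(4),s[:,2].max().round(3))
for n in ("side","top"):
    im=cv2.imread(f"pics/{n}0.png")
    pts=[(sx*.12,sy*.155,.095) for sx in(-1,1) for sy in(-1,1)]+[(0,-.035,.129),(.019,-.045,.155),(0,.012,.129),(0,-.077,.141),(0,.1,.145)]
    S=4
    for p in proj(n,[fromchest(p) for p in pts]): pass
    x0,y0=(250,140) if n=="side" else (260,150)
    c=cv2.convertScaleAbs(cv2.resize(im[y0:y0+145,x0:x0+200],None,fx=S,fy=S,interpolation=2),alpha=1.7)
    for p in proj(n,[fromchest(p) for p in pts]): cv2.circle(c,tuple(int(v) for v in ((p-[x0,y0]+.5)*S)),3,(0,0,255),-1)
    cv2.imwrite(f"pics/{n}_ov.png",c)
E
```

```text
side x+ [0.1156, 0.1155, 0.1158, 0.1146, 0.1158, 0.1161, 0.1157, 0.116, 0.1168, 0.1166]
side x- [0.1148, 0.1147, 0.1146, 0.1144, 0.1145, 0.1148, 0.1145, 0.1148, 0.1141, 0.1146]
side y+ [0.1549, 0.1547, 0.1549, 0.1546, 0.1551, 0.155, 0.1552, 0.1548, 0.1551, 0.155]
side y- [0.1528, 0.1493, 0.1471, 0.1474, 0.1468, 0.1483, 0.1507, 0.1476, 0.1446]
side ball chest [-0.0041 -0.0329  0.1887] 108 world [ 0.4983 -0.026   0.1887]
wall top pts 229
-0.06 17 [0.0167 0.0176 0.0182 0.0208 0.0243] 0.155
-0.045 38 [-0.007  -0.0037  0.0172  0.0184  0.0227] 0.165
-0.03 35 [-0.0047 -0.0002  0.0175  0.0187  0.0232] 0.163
-0.015 24 [0.0167 0.0179 0.0186 0.0194 0.0239] 0.155
0.0 19 [0.0167 0.0175 0.0192 0.0207 0.0243] 0.155
0.015 96 [-0.0189 -0.0092  0.0024  0.0133  0.0239] 0.156
top x+ [0.1141, 0.1143, 0.114, 0.1138, 0.114, 0.1146, 0.1135, 0.1139, 0.1142, 0.1136]
top x- [0.1138, 0.113, 0.1134, 0.113, 0.113, 0.1136, 0.1133, 0.1133, 0.1135, 0.1134]
top y+ [0.1529, 0.1531, 0.1524, 0.1531, 0.1533, 0.153, 0.1525, 0.1534, 0.153, 0.1532]
top y- [0.1484, 0.1507, 0.1489, 0.1483, 0.1485, 0.1483, 0.148, 0.1481, 0.1543, 0.1485]
top ball chest [-0.0063 -0.0329  0.1917] 68 world [ 0.4962 -0.0254  0.1917]
wall top pts 150
-0.06 16 [0.0157 0.017  0.0185 0.0197 0.0212] 0.159
-0.045 16 [0.0158 0.0172 0.0185 0.0199 0.0212] 0.158
-0.03 15 [0.0153 0.0164 0.0176 0.019  0.0206] 0.159
-0.015 15 [0.0154 0.0165 0.0176 0.0196 0.0206] 0.159
0.0 8 [0.0154 0.0168 0.018  0.0194 0.0208] 0.16
0.015 44 [-0.0198 -0.01    0.0002  0.0112  0.021 ] 0.159
0.09 25 [-0.0178 -0.0092 -0.0022  0.0087  0.0141] 0.149
0.105 11 [-0.0139 -0.0072  0.0017  0.0068  0.0142] 0.148
```

View pics/top_ov.png

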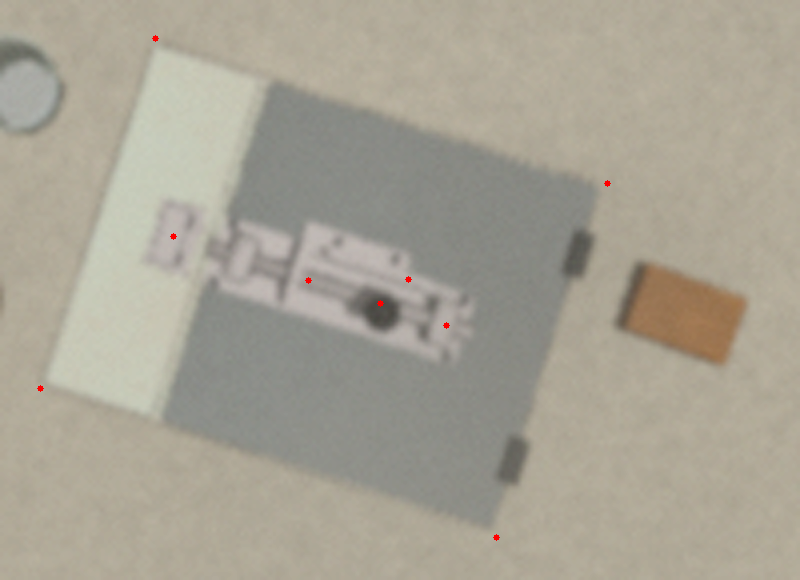

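View pics/side_ov.png

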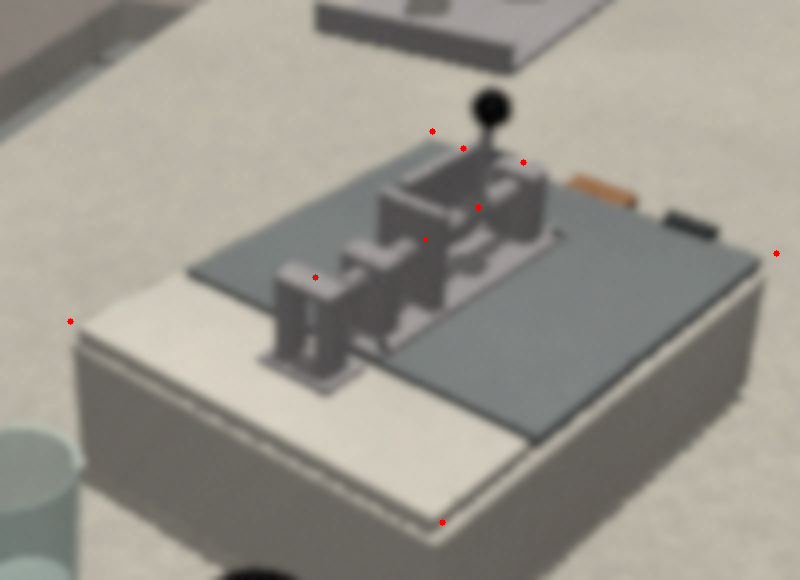

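```bash
cat >> h.py <<'E'
from scipy.spatial.transform import Rotation as Ro
R=np.column_stack([np.cross(CY,[0,0,-1]),CY,[0,0,-1]])
q=Ro.from_matrix(R).as_quat(); Q=[q[3],q[0],q[1],q[2]]
def rep(tag=""):
    s=get_state(); f=np.array(s["contact_force"]); p=tochest(np.array(s["tcp_pos"]))
    print(tag,"t%.2f"%s["time"],"tcp_chest",p.round(4),"F cx %.1f cy %.1f z %.1f"%(f@CX,f@CY,f[2]),"w %.4f"%s["width"]); return s,p,np.array([f@CX,f@CY,f[2]])
BALL=np.array([-.005,-.033,.1905])
E
python3 - <<'E'
from h import *
print(ctrl.ik(fromchest(BALL),Q))
p=fromchest(BALL+[0,.002,-.0195]); up=p+[0,0,.1]
ctrl.movel([.138,.61,.30]); rep()
ctrl.movep(up,Q); rep()
ctrl.movel(p+[0,0,.03]); rep()
for n in("side","top"):
    im,d=vision.grab_frame(n); x0,y0=(250,100) if n=="side" else (260,150)
    cv2.imwrite(f"pics/{n}1.png",cv2.convertScaleAbs(cv2.resize(im[y0:y0+180,x0:x0+200],None,fx=3,fy=3,interpolation=2),alpha=1.7))
E
```

```text
[-0.15585252  0.35748888  0.21897931  1.89284058 -0.0970851   0.90141205
  1.37924326]
 t1.61 tcp_chest [-0.537   0.467   0.2993] F cx -0.3 cy 0.4 z -0.6 w 0.0852
 t4.19 tcp_chest [-0.0051 -0.03    0.2709] F cx -0.6 cy 0.6 z 0.7 w 0.0855
 t4.81 tcp_chest [-0.0046 -0.0308  0.2015] F cx -0.2 cy -0.3 z -0.6 w 0.0854
```

View pics/side1.png

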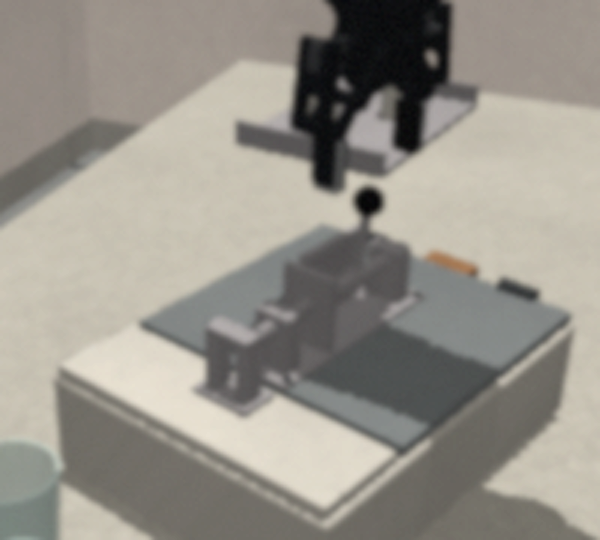

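The opened jaws stand above the ball at about (368,200) in the crop and straddle it along the chest's y. Next I lower and pinch.

```bash
python3 - <<'E'
from h import *
p=fromchest(BALL+[0,.002,-.0195])
ctrl.movel(p,max_speed=.08); rep("down")
ctrl.close_gripper(force=20); rep("closed"); ctrl.pause(.3); rep()
for n in("side","top"):
    im,d=vision.grab_frame(n); x0,y0=(250,100) if n=="side" else (260,150)
    cv2.imwrite(f"pics/{n}2.png",cv2.convertScaleAbs(cv2.resize(im[y0:y0+130,x0:x0+200],None,fx=4,fy=4,interpolation=2),alpha=1.7))
E
```

```text
down t5.43 tcp_chest [-0.0049 -0.031   0.1712] F cx 0.3 cy -0.1 z -0.1 w 0.0854
closed t6.04 tcp_chest [-0.0049 -0.0322  0.1713] F cx -1.2 cy -5.0 z 5.4 w 0.0204
 t6.34 tcp_chest [-0.0049 -0.0322  0.1713] F cx -0.7 cy -5.3 z 5.3 w 0.0203
```

View pics/side2.png

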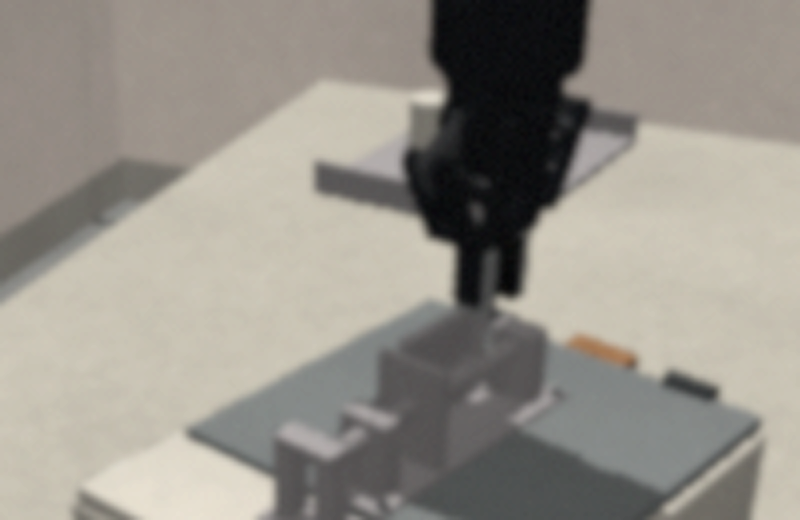

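```bash
cat > slide.py <<'E'
from h import *
base=np.array([-.005,-.031,.172])
s=0.; 
ctrl.movel(fromchest(base+[0,.020,0]),max_speed=.03); s=.020
st,p,f=rep("s20")
prev=p[1]; hist=[]
while s<.070:
    s+=.0015
    ctrl.movel(fromchest(base+[0,s,0]),max_speed=.02)
    ctrl.pause(.1)
    fs=[np.array(get_state()["contact_force"])]
    for _ in range(3): ctrl.pause(.02); fs.append(np.array(get_state()["contact_force"]))
    st=get_state(); p=tochest(np.array(st["tcp_pos"])); f=np.mean(fs,0); fy=f@CY
    print("cmd %.4f"%(base[1]+s),p.round(4),"t%.2f"%st["time"],"F %.1f %.1f %.1f"%(f@CX,fy,f[2]),"w%.4f"%st["width"])
    hist.append(fy)
    ref=np.median(hist[:4])
    if len(hist)>3 and fy<ref-3: print("STOP felt"); break
    if abs(fy)>14: print("big"); break
E
python3 slide.py
```

```text
s20 t7.26 tcp_chest [-0.005  -0.0123  0.1714] F cx 1.8 cy -5.9 z -3.3 w 0.0204
cmd -0.0095 [-0.005  -0.0111  0.1715] t7.66 F 1.9 -6.0 -2.4 w0.0204
cmd -0.0080 [-0.005  -0.0096  0.1715] t8.06 F 1.8 -5.7 -2.5 w0.0205
cmd -0.0065 [-0.005  -0.0082  0.1715] t8.46 F 1.4 -6.6 -2.3 w0.0202
cmd -0.0050 [-0.005  -0.0067  0.1714] t8.86 F 1.6 -6.1 -2.7 w0.0202
cmd -0.0035 [-0.005  -0.0052  0.1715] t9.26 F 1.5 -6.2 -2.6 w0.0203
cmd -0.0020 [-0.005  -0.0037  0.1714] t9.66 F 1.4 -6.4 -2.5 w0.0203
cmd -0.0005 [-0.005  -0.0023  0.1714] t10.06 F 1.6 -6.2 -2.4 w0.0201
cmd 0.0010 [-0.005  -0.0008  0.1715] t10.46 F 1.1 -6.5 -2.8 w0.0204
cmd 0.0025 [-0.005   0.0007  0.1715] t10.86 F 1.9 -5.9 -2.3 w0.0203
cmd 0.0040 [-0.005   0.0021  0.1714] t11.26 F 1.5 -6.5 -2.5 w0.0203
cmd 0.0055 [-0.005   0.0036  0.1715] t11.66 F 1.5 -6.5 -2.1 w0.0200
cmd 0.0070 [-0.005   0.0051  0.1715] t12.06 F 1.4 -6.5 -2.6 w0.0206
cmd 0.0085 [-0.005   0.0065  0.1715] t12.46 F 1.3 -7.1 -2.5 w0.0199
cmd 0.0100 [-0.005   0.008   0.1714] t12.86 F 1.7 -6.6 -2.5 w0.0204
cmd 0.0115 [-0.005   0.0095  0.1715] t13.26 F 1.1 -6.2 -2.2 w0.0204
cmd 0.0130 [-0.005   0.011   0.1715] t13.66 F 0.8 -7.0 -2.0 w0.0204
cmd 0.0145 [-0.005   0.0124  0.1715] t14.06 F 1.2 -6.9 -2.1 w0.0202
cmd 0.0160 [-0.005   0.0139  0.1715] t14.46 F 1.5 -7.1 -2.5 w0.0202
cmd 0.0175 [-0.005   0.0142  0.1714] t14.86 F 1.1 -11.0 -1.2 w0.0206
STOP felt
```

```bash
cat > swing.py <<'E'
from h import *
import sys
th0=-.08; L=.062; off=np.array([0,0,-.0193])
yc=.0150; dr=0.
ctrl.movel(fromchest([-.005,yc,.1717]),max_speed=.02); ctrl.pause(.1); rep("backed off")
th=th0
while th<1.57:
    th=min(th+.06,1.57)
    r=np.array([np.sin(th),0,np.cos(th)]); t=np.array([np.cos(th),0,-np.sin(th)])
    c=np.array([0,0,.129])+(L+dr)*r+off; c[1]=yc
    ctrl.movel(fromchest(c),max_speed=.03); ctrl.pause(.06)
    fs=[]
    for _ in range(3): ctrl.pause(.02); fs.append(np.array(get_state()["contact_force"]))
    st=get_state(); p=tochest(np.array(st["tcp_pos"])); f=np.mean(fs,0); F=np.array([f@CX,f@CY,f[2]])
    Fr,Ft=F@r,F@t
    b=p-off-[0,0,.129]
    print("th %.2f act %.2f r %.4f y %.4f"%(th,np.arctan2(b[0],b[2]),np.hypot(b[0],b[2]),p[1]),"t%.2f"%st["time"],"Fr %.1f Ft %.1f Fy %.1f"%(Fr,Ft,F[1]),"w%.4f"%st["width"],"M",np.round(st["wrist_torque"],2))
    dr=np.clip(dr+.00008*np.clip(Fr,-5,5),-.004,.004)
    if F[1]<-10: yc-=.0003
    if F[1]>-3: yc+=.0003
    if max(abs(Fr),abs(Ft))>14 or F[1]<-13 or F[1]>5: print("ABORT"); break
E
python3 swing.py
```

```text
backed off t15.23 tcp_chest [-0.005   0.0127  0.1714] F cx 0.5 cy -7.7 z -0.3 w 0.0202
th -0.02 act -0.02 r 0.0619 y 0.0128 t15.62 Fr 2.6 Ft 0.1 Fy -7.8 w0.0202 M [-1.56  0.5   0.03]
th 0.04 act 0.04 r 0.0620 y 0.0128 t16.00 Fr 2.4 Ft -0.8 Fy -7.7 w0.0204 M [-1.49  0.6   0.03]
th 0.10 act 0.09 r 0.0620 y 0.0128 t16.38 Fr 1.3 Ft -0.5 Fy -7.5 w0.0203 M [-1.47  0.68  0.01]
th 0.16 act 0.15 r 0.0620 y 0.0128 t16.77 Fr 0.3 Ft -0.8 Fy -7.1 w0.0205 M [-1.39  0.59 -0.02]
th 0.22 act 0.22 r 0.0620 y 0.0128 t17.15 Fr 0.2 Ft -0.1 Fy -7.1 w0.0200 M [-1.38  0.53  0.04]
th 0.28 act 0.28 r 0.0620 y 0.0128 t17.53 Fr -0.1 Ft 0.1 Fy -7.1 w0.0200 M [-1.45  0.58 -0.02]
th 0.34 act 0.34 r 0.0621 y 0.0128 t17.92 Fr 0.2 Ft 0.2 Fy -7.0 w0.0203 M [-1.39  0.42  0.01]
th 0.40 act 0.40 r 0.0621 y 0.0128 t18.30 Fr 0.4 Ft 0.7 Fy -7.4 w0.0204 M [-1.42  0.35  0.  ]
th 0.46 act 0.46 r 0.0622 y 0.0128 t18.68 Fr 0.4 Ft 0.4 Fy -7.3 w0.0203 M [-1.38  0.42  0.05]
th 0.52 act 0.52 r 0.0623 y 0.0127 t19.07 Fr 0.5 Ft 0.6 Fy -6.9 w0.0204 M [-1.42  0.44  0.03]
th 0.58 act 0.58 r 0.0624 y 0.0128 t19.45 Fr 0.9 Ft 0.5 Fy -7.7 w0
[... 926 characters left out ...]
 0.8 Fy -7.4 w0.0204 M [-1.44  0.1   0.02]
th 1.24 act 1.25 r 0.0643 y 0.0127 t23.67 Fr 2.6 Ft 1.6 Fy -6.8 w0.0200 M [-1.39  0.06 -0.03]
th 1.30 act 1.31 r 0.0645 y 0.0128 t24.05 Fr 1.7 Ft 0.6 Fy -6.8 w0.0204 M [-1.42  0.1   0.03]
th 1.36 act 1.37 r 0.0647 y 0.0127 t24.43 Fr 1.7 Ft 0.7 Fy -6.6 w0.0203 M [-1.4   0.08 -0.03]
th 1.42 act 1.42 r 0.0649 y 0.0127 t24.82 Fr 1.8 Ft 1.0 Fy -7.5 w0.0202 M [-1.44  0.1   0.02]
th 1.48 act 1.48 r 0.0651 y 0.0127 t25.20 Fr 2.3 Ft 0.8 Fy -6.5 w0.0202 M [-1.42  0.09  0.01]
th 1.54 act 1.54 r 0.0652 y 0.0127 t25.58 Fr 1.7 Ft 0.4 Fy -6.8 w0.0207 M [-1.45  0.06  0.01]
th 1.57 act 1.57 r 0.0654 y 0.0127 t25.94 Fr 2.6 Ft 0.3 Fy -7.0 w0.0204 M [-1.35  0.09  0.01]
```

```bash
python3 - <<'E'
from h import *
for n in("side","top"):
    im,d=vision.grab_frame(n); x0,y0=(250,100) if n=="side" else (260,150)
    cv2.imwrite(f"pics/{n}3.png",cv2.convertScaleAbs(cv2.resize(im[y0:y0+130,x0:x0+200],None,fx=4,fy=4,interpolation=2),alpha=1.7))
E
```

```text
(no output)
```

View pics/side3.png

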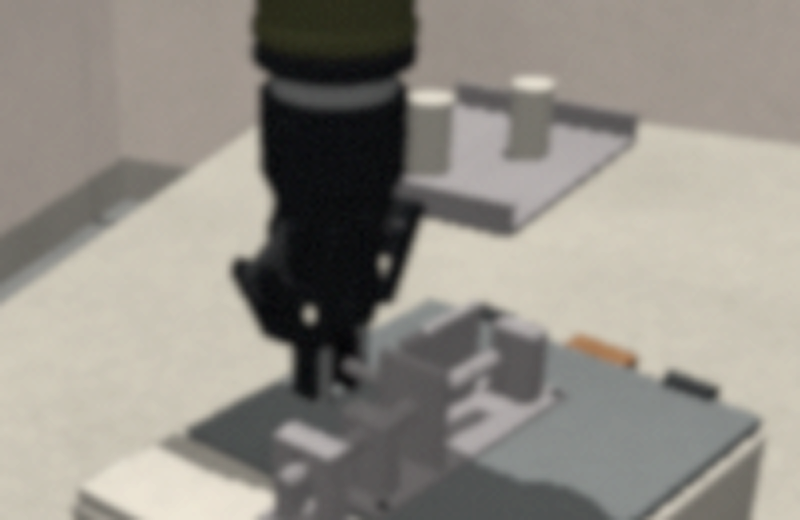

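View pics/top3.png

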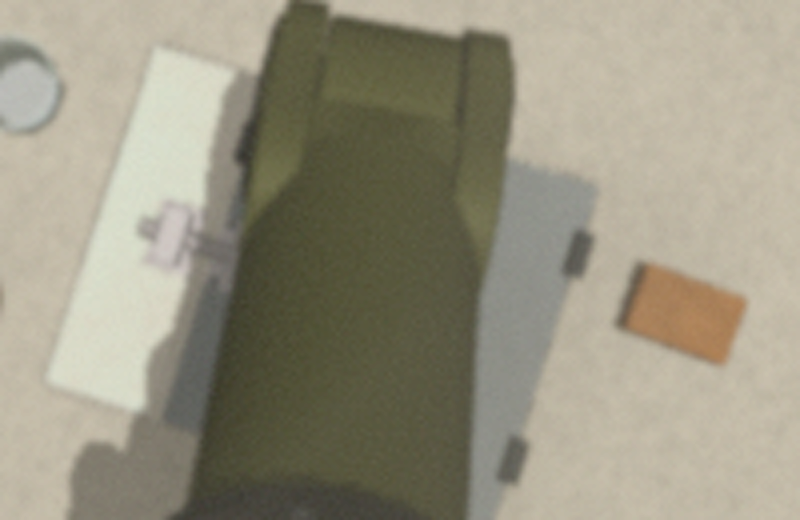

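The handle is no longer upright. The fingers are down beside the wall, at about (335,380) in the side crop, and the bolt's tip shows through the staple at (150,228) in the top crop. I'll ease the bolt back onto the notch's near side, then release and retreat straight up.

```bash
python3 - <<'E'
from h import *
c=tochest(np.array(get_state()["tcp_pos"])); yc=.0150; x,z=c[0],c[2]
for _ in range(6):
    yc-=.0006; ctrl.movel(fromchest([x,yc,z]),max_speed=.02); ctrl.pause(.1); s,p,f=rep()
    if f[1]>-2: break
ctrl.ungrasp(); ctrl.pause(.2); rep("open")
ctrl.movel(fromchest([x,yc,z+.12]),max_speed=.1); rep("up")
ctrl.movel(fromchest([x-.25,yc,z+.2]),max_speed=.25); rep("away")
for n in("side","top"):
    im,d=vision.grab_frame(n); np.save(f"pics/{n}4.npy",d); x0,y0=(250,100) if n=="side" else (260,150)
    cv2.imwrite(f"pics/{n}4.png",cv2.convertScaleAbs(cv2.resize(im[y0:y0+150,x0:x0+200],None,fx=4,fy=4,interpolation=2),alpha=1.7))
    P=tochest(cloud(n,d)); X,Y,Z=np.moveaxis(P,-1,0)
    m=(Z>.108)&(Z<.16)&(X>.045)&(X<.085)&(abs(Y)<.08); print(n,m.sum(),np.nanmedian(P[m],0),P[m][:,2].max() if m.any() else 0)
E
```

```text
t26.39 tcp_chest [0.0654 0.0122 0.1092] F cx 0.8 cy -7.1 z 0.4 w 0.0202
 t26.74 tcp_chest [0.0654 0.0117 0.1092] F cx 0.5 cy -6.3 z 0.9 w 0.0203
 t27.09 tcp_chest [0.0654 0.0111 0.1092] F cx 0.2 cy -6.4 z 0.6 w 0.0205
 t27.44 tcp_chest [0.0654 0.0108 0.1092] F cx 0.7 cy -6.2 z -0.2 w 0.0206
 t27.79 tcp_chest [0.0654 0.0108 0.1092] F cx 0.7 cy -5.8 z 1.0 w 0.0204
 t28.14 tcp_chest [0.0653 0.0108 0.1093] F cx 0.6 cy -4.7 z -1.3 w 0.0205
open t28.99 tcp_chest [0.0654 0.0114 0.1095] F cx 0.6 cy 0.2 z 0.4 w 0.0852
up t30.34 tcp_chest [0.065  0.0114 0.2288] F cx 0.9 cy 0.2 z 0.7 w 0.0853
away t31.54 tcp_chest [-0.184   0.0113  0.3093] F cx 0.2 cy 0.0 z 0.1 w 0.0855
side 84 [0.05851001 0.01614881 0.13573279] 0.14304553311951487
top 64 [0.05944535 0.01060708 0.14108449] 0.14661769674803457
```

View pics/side4.png

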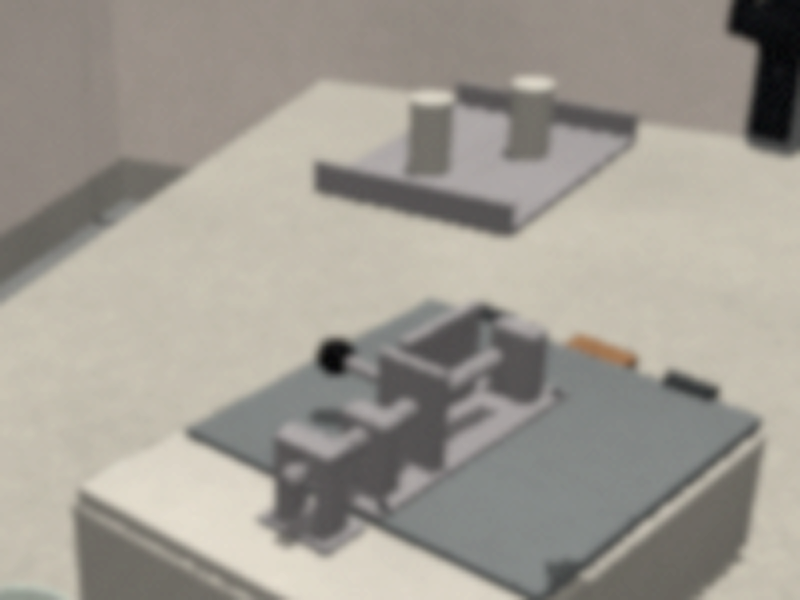

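View pics/top4.png

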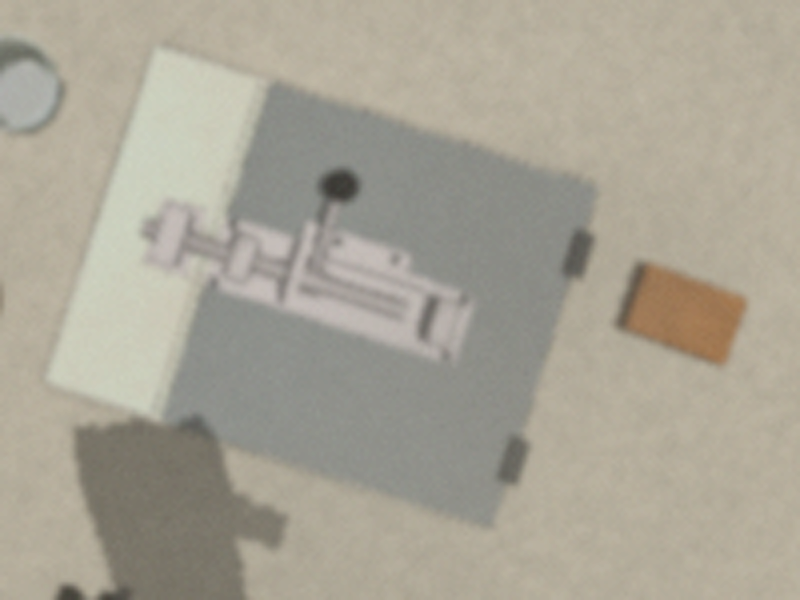

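```bash
python3 - <<'E'
from h import *
from scipy.optimize import least_squares
for n in("side","top"):
    d=np.load(f"pics/{n}4.npy"); P=tochest(cloud(n,d)); X,Y,Z=np.moveaxis(P,-1,0)
    m=(Z>.115)&(Z<.17)&(X>.047)&(X<.085)&(abs(Y-.012)<.03); q=P[m]
    f=least_squares(lambda c:np.linalg.norm(q-c,axis=1)-.011,[.06,.012,.13],loss="soft_l1",f_scale=.002).x
    print(n,f.round(4),"turn",np.arctan2(f[0],f[2]-.129).round(3))
E
```

```text
side [0.0629 0.0106 0.1316] turn 1.529
top [0.0609 0.0107 0.1335] turn 1.498
```

Both cameras put the handle at about 1.5 rad and the slide at about 44 mm, so I'm handing in.

```bash
python3 -c "
from h import *
rep(); print(ticket.close_job())"
```

```text
t31.64 tcp_chest [-0.1839  0.0113  0.3091] F cx 1.1 cy 0.8 z 0.4 w 0.0855
the job is handed in; nothing more can be done
None
```

The bolt is across with its handle down in the notch. I let go, moved the arm clear and handed the job in at 31.6 s; no verdict is reported.

- **Slide:** I pinched the ball with 20 N and slid the bolt to the chest's +y in 1.5 mm steps. The stop came at about 46 mm of slide, where the push rose from 7 N to 11 N, about 4 N on the stop.
- **Swing:** I backed off about 1.3 mm and swung the handle down along its arc. Apart from the 6.5 to 8 N spring load, wrist forces stayed under 3 N. Then I eased the bolt back onto the notch's near side and released it.
- **Last checks:** After release, the two cameras put the handle at 1.53 and 1.50 rad, a spread within the calibration error. Both put the slide at about 44 mm, and the wrist force read about zero. The carton and beaker look unmoved in the last pictures. The jar was mostly outside those crops, but the arm never went near it.

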